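# Seat a developing tank's agitator in its keyed collar

## Robot

A 6-joint arm with a two-finger parallel gripper is mounted at the origin on the work surface. World frame = base frame: x ahead of the robot, y to its left, z up, the work surface at z = 0. Lengths are in mm, angles in rad, forces in N, time in s.
With the tool pointing down it reaches from about 350 to 1000 mm from the base axis. Payload 7.1 kg.
Tool frame: the origin (TCP) lies midway between the tips of the shut fingers; the grasp point (between the pads) lies 19 mm behind it; z points along the fingers, y is the direction in which the jaws open and shut (so a half turn about z gives the same grasp; the last joint's range is limited). The gripper opens to 85 mm and grips with 20 to 120 N. Pads are 22 mm wide; open, the fingers measure 114 mm over their backs; the gripper's body (76 mm by 85 mm) begins 54 mm behind the grasp point. The pads swing forward as they close: fully open they stand 13 mm farther back than shut.
Start: joints at [1.285, 0.423, 1.63, -0, 1.089, -0.019], TCP at [164.747, 602.879, 231.319] pointing down, gripper open.
Joint ranges: [-3, 3], [-0.9, 2.11], [0.09, 2.58], [-1.31, 4.45], [0.11, 2.69], [-2.54, 2.54]. Speed limits (rad/s): [2.39, 2.39, 3.01, 3.14, 3.14, 3.14].

## Interface

Orientations are given as a rotation vector (axis times angle).
In Python, from station import env, imaging, workorder gives the robot as it stands. The module is installed in compiled form; this text tells all that it offers.
- The arm moves only by the tool move_arm, never from a script. Its argument "rows" is a list of rows, each a list of 7 numbers: the shift along the world's x, y, z in mm, then the turn, a rotation vector about the world's x, y, z in rad, then the opening, from 0 (shut) to 1 (fully open). A call has 1 to 10 rows; each row is the pose to reach, as a shift and turn from the pose measured when the call began; what a row does not reach only later rows make up. A row lasts 1/12 s, in which the tool goes at most 41.7 mm and 7.16 degrees, less where a joint would pass 70% of its speed; a pose out of reach is approached as far as the arm can. A call with a gripper value outside its range is refused whole. The fingers move at their own pace and stop on an object; "grip_force" is the grip in N (left out, the last holds). Time passes only in rows, so rows that repeat a pose let the fingers close. It gives the time, the measured TCP pose, the force and the opening at its end, in the units of the state.
- env.state(): the state, without advancing time (a new reading comes with each control period).
- imaging.camera(name): name is "scene" or "top" or "wrist"; returns a dict with "img" (384x512x3 uint8, red, green, blue), "z_map" (384x512 float32, mm along the optical axis (not along the pixel's ray), 0 where there is no reading), "mtx" (3x3 intrinsics, pixels), "xyz" and "orientation" of the camera in the world. Camera axes: x right, y up, looking along -z (the intrinsics and any distortion apply to the point x, -y, -z); pixel columns grow to the right and rows downward; lengths in mm; the calibration is good to about 2 mm. The wrist camera is an equidistant fisheye: a pixel r from the principal point sees the ray r / f radians off the axis. A picture is of the moment at which its call begins.
- workorder.sign_off(): hands the job in, once; it reports no verdict.
The state is a dict: "time_s": time; "joint_positions": joint angles; "joint_velocities": joint speeds; "joint_efforts": joint torques, N m; "tcp_pos": TCP position; "ee_rot": TCP orientation; "ft_force": force on the tool from outside, world axes, zero at the start; "ft_torque": the same for the moment, N m; "gripper_width": opening from 0.0 (shut) to 1.0 (fully open).
Only numpy, scipy, OpenCV 4.12 (cv2) and the standard library are available. Lean on these libraries where they do the work, as an engineer would, in place of code of your own. Each camera call takes 0.05 s, during which the arm holds its last target. There are 200 camera calls.

## Task

Two film developing tanks stand on the darkroom bench: in one the agitator is already home, in the other it stands proud because the flats of its shaft do not meet the keys in the collar. Turn the proud agitator by its handle bar until the bar lines up with the ribs on the lid and the shaft drops, so that it is fully home with its flange down on the collar, and let go. Leave the other tank's agitator alone.

Things in the scene. Friction and masses are not known exactly. Their poses are not given: they have to be found in the camera images.
- agitator: The proud white agitator. Origin on its axis at the shaft's foot, z up. Shaft: 0-30 mm with two flats (16 mm across along x, 30 along y), round 32 mm dia. to 62 mm, then a flange 46 mm dia., 5 mm thick. The foot rests on the keys, origin 111 mm above the bench, bar turned 40-83 deg anticlockwise from the tank's x: turn clockwise. It turns freely; within about 10 deg it can sink 28 mm to home.
- handle (a point): Grip point on the proud agitator's white handle bar, on the axis, 87 mm above its origin, axes as the agitator's. The bar is 64 mm long along x, 14 mm thick along y and runs from 20 mm below this point to 12 mm above it. Grip it across its thickness.
- tank: Tank under the proud agitator, fixed: black, 104 mm dia., lid top at 97 mm, grey collar 51 mm outer dia., mouth at 145 mm, bore 35 mm. Origin at the underside on the axis, z up. In the bore, on its +x and -x sides, two keys 22 mm apart, tops 34 mm below the mouth. Two grey ribs lie on the lid along +x and -x. Home: agitator's x along tank's x, either way round, its origin 83 mm above the tank's.
- other_agitator: The agitator of the other tank, same shape and axes, already home with its bar along that lid's ribs, so 28 mm lower: leave it alone. The other tank is like the first; which of the two is on the left varies.
Not all that is in view belongs to the job. Leave any black, pink or turquoise look-alike of the agitator alone.

How it is judged:
By the outcome, as a careful person would: the job done as asked, in the order asked, and still so for the second after the job is handed in, with the robot touching nothing.
It also fails if it takes over 32 s, if anything falls off the work surface, if the arm or the gripper's body presses on something with over 40 N, if the wrist force passes 120 N, or if a joint passes its speed limit or range.

## Working session

There is one attempt and no reset: what is moved stays moved. The work goes in short steps, Python scripts to look and compute and a tool call to move; the robot and the scene stay as the last step left them, time stands still between calls to the robot, and variables do not carry over. Pictures are saved under pics/ and viewed, about 8 in all and at most 12, crops included, and the job is handed in when it is done.

Besides the shell and the picture viewer there is one more tool, called after "Request:" as name([rows], argument=value, ...), one row to a line, values as JSON. move_arm: Moves the arm, as the interface text tells. Its arguments: {"type":"object","properties":{"rows":{"type":"array","items":{"type":"array","items":{"type":"number"}}},"grip_force":{"type":"number"}},"required":["rows"]}

```bash
mkdir -p pics; cat > h.py <<'E'
import numpy as np, cv2
from scipy.spatial.transform import Rotation as R
from station import env, imaging, workorder
def cam(n):
    c=imaging.camera(n); o=np.asarray(c["orientation"],float)
    if o.shape==(3,3): M=o
    elif o.size==4: M=R.from_quat(o).as_matrix()
    else: M=R.from_rotvec(o).as_matrix()
    c["M"]=M; return c
def cloud(c):
    z=c["z_map"]; K=c["mtx"]; v,u=np.mgrid[:z.shape[0],:z.shape[1]]
    p=np.stack([(u-K[0,2])/K[0,0]*z,-(v-K[1,2])/K[1,1]*z,-z],-1)
    return p@c["M"].T+np.asarray(c["xyz"])
E
python3 - <<'E'
from h import *
ims=[]
for n in("scene","top"):
    c=cam(n); print(n,c["xyz"],c["orientation"],c["mtx"].tolist()); ims.append(c["img"])
    np.savez(n+".npz",P=cloud(c),img=c["img"])
cv2.imwrite("pics/a.png",cv2.resize(np.vstack(ims),None,fx=.78,fy=.78)[...,::-1])
cv2.imwrite("pics/top.png",cv2.resize(ims[1],None,fx=1.5,fy=1.5)[...,::-1])
print(env.state())
E
```

```text
scene [1192.73509442 -310.87924154  676.29149484] [0.84418745 0.52846327 1.0847853 ] [[415.58214199959014, 0.0, 255.95152825647935], [0.0, 415.58214199959014, 193.11899813923984], [0.0, 0.0, 1.0]]
top [ 395.31737773  -15.57473898 1106.86161683] [ 0.10167016 -0.10094733 -1.56709855] [[432.1692884971361, 0.0, 261.65362308869203], [0.0, 432.1692884971361, 192.30353465861342], [0.0, 0.0, 1.0]]
{'time_s': 0.1, 'joint_positions': array([ 1.28495969e+00,  4.23817670e-01,  1.63062320e+00, -1.74498785e-06,
        1.08860695e+00, -1.90130057e-02]), 'joint_velocities': array([-0.00050738, -0.00035465, -0.00229795, -0.00019843, -0.00081241,
       -0.00074747]), 'joint_efforts': array([-2.75782049e-04, -5.58427763e+01, -2.82445908e+01, -1.08953323e-04,
        3.08287403e-03, -2.84997515e-05]), 'tcp_pos': array([164.63356633, 602.4015145 , 230.58639736]), 'ee_rot': array([-4.17852807e-01, -3.11345784e+00,  2.25948061e-03]), 'ft_force': array([ 0.21049463,  0.74037373, -0.26961277]), 'ft_torque': array([ 0.00676753, -0.01957717, -0.0146533 ]), 'gripper_width': 0.9990720245191337}
```

View pics/a.png

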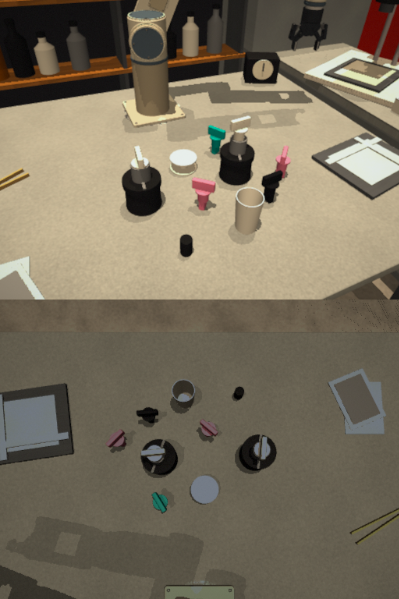

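View pics/top.png

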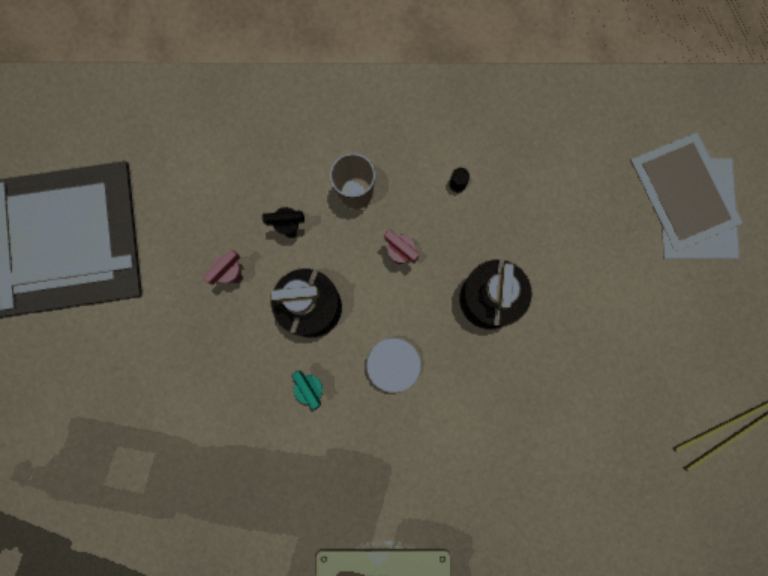

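The left tank in the top view holds the proud agitator: bar at about (296,294), with ribs running to about (313,272) and (296,328). The right tank at about (500,290) is home, its bar along its ribs. Next I measure both.

```bash
python3 - <<'E'
from h import *
for n in("top","scene"):
    d=np.load(n+".npz");P=d["P"];I=d["img"].astype(int)
    c=P[196,200,:2] if n=="top" else c0
    near=np.hypot(P[...,0]-c[0],P[...,1]-c[1])<70
    b=near&(P[...,2]>192)
    q=P[b][:,:2].astype(np.float32)
    r=cv2.minAreaRect(q); box=cv2.boxPoints(r)
    print(n,"bar",b.sum(),np.median(P[b][:,2]),r)
    _,ev=np.linalg.eigh(np.cov(q.T)); print(" bar ang",np.degrees(np.arctan2(ev[1,1],ev[0,1])),q.mean(0))
    c0=np.array(r[0])
    # collar mouth & lid
    g=near&(abs(P[...,2]-145)<3); print(" collar pts",g.sum(), cv2.minEnclosingCircle(P[g][:,:2].astype(np.float32)) if g.sum()>5 else 0)
    l=near&(P[...,2]>90)&(P[...,2]<108)
    print(" lid",l.sum(),np.median(P[l][:,2]),cv2.minEnclosingCircle(P[l][:,:2].astype(np.float32)))
    rib=l&(I.sum(-1)>150)
    k,lab,st,ce=cv2.connectedComponentsWithStats(rib.astype(np.uint8))
    for i in range(1,k):
        if st[i,4]>8:
            p=P[lab==i]; _,ev=np.linalg.eigh(np.cov(p[:,:2].T)); print("  rib",st[i,4],ce[i],p.mean(0),np.degrees(np.arctan2(ev[1,1],ev[0,1])))
im=np.load("top.npz")["img"][165:235,165:245]; im2=np.load("scene.npz")["img"][140:240,270:340]
a=cv2.resize(im,None,fx=5,fy=5,interpolation=2);b=cv2.resize(im2,(280,400))
a=np.clip(a.astype(float)*1.8,0,255).astype(np.uint8)
h=np.zeros((400,690,3),np.uint8);h[:350,:400]=a;h[:,410:]=b
cv2.imwrite("pics/c.png",h[...,::-1])
E
```

```text
top bar 234 210.4689438133592 ((505.706298828125, 123.64695739746094), (14.366983413696289, 63.81035232543945), 5.956521034240723)
 bar ang 95.6856808216702 [504.6911   122.632454]
 collar pts 57 ((505.6759033203125, 123.79145812988281), 25.26341438293457)
 lid 1039 98.28498142570322 ((505.44439697265625, 124.25545501708984), 53.10491180419922)
  rib 34 [208.11764706 184.85294118] [542.79247269 110.47150344 104.69242832] 163.69021022464815
  rib 29 [195.75862069 217.06896552] [467.17006625 137.81212168 104.96332467] 161.78517116726874
scene bar 244 204.26085611641733 ((507.43170166015625, 121.49713897705078), (15.858695030212402, 63.835758209228516), 7.2887091636657715)
 bar ang 93.78034519893295 [510.3483  119.57139]
 collar pts 117 ((508.6645202636719, 120.72260284423828), 25.899808883666992)
 lid 708 96.31746802646398 ((506.8724670410156, 120.53376770019531), 55.37860107421875)
  rib 15 [285.2 187.2] [466.70477446  93.39336419  95.75672354] 127.42709358182547
  rib 100 [304.65 198.28] [531.38154051 111.02473319 102.21436872] -162.61339375895676
```

View pics/c.png

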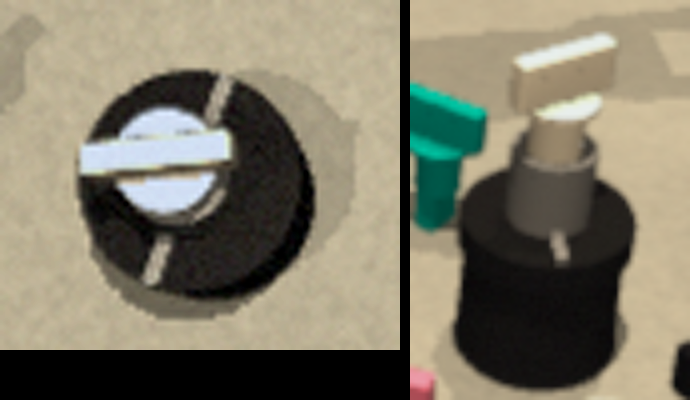

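The bar centre is at (506,123), pointing about 96° in the world, and the ribs are at about −20°. So the bar sits 116° anticlockwise of the ribs, the same as 64° clockwise, which disagrees with the 40–83° in the brief. I'll check with the wrist camera from above before turning. First I move above it with the jaws along 6°.

Request:
move_arm([
  [60,-80,50,0,0,-0.12,1],
  [342,-479,60,0,0,-1.2,1],
  [342,-479,60,0,0,-1.2,1],
  [342,-479,60,0,0,-1.2,1],
  [342,-479,60,0,0,-1.2,1],
  [342,-479,60,0,0,-1.2,1],
  [342,-479,60,0,0,-1.2,1],
  [342,-479,60,0,0,-1.2,1],
  [342,-479,60,0,0,-1.2,1],
  [342,-479,60,0,0,-1.2,1],
])

```text
time_s: 0.93
tcp_pos: [404.3, 266.1, 277.5]
ee_rot: [-2.109, -2.327, 0.002]
ft_force: [1.0, 0.7, 0.4]
gripper_width: 1.002
```

Request:
move_arm([
  [102,-143,2,0,0,0,0.7],
  [102,-143,2,0,0,0,0.7],
  [102,-143,2,0,0,0,0.7],
  [102,-143,2,0,0,0,0.7],
  [102,-143,2,0,0,0,0.7],
  [102,-143,2,0,0,0,0.7],
  [102,-143,2,0,0,0,0.7],
])

```text
time_s: 1.52
tcp_pos: [506.0, 122.8, 279.0]
ee_rot: [-2.111, -2.324, 0.003]
ft_force: [-0.5, 0.9, 0.4]
gripper_width: 0.697
```

```bash
python3 - <<'E'
from h import *
c=cam("wrist"); s=env.state()
print(s["tcp_pos"],s["ee_rot"],c["xyz"],c["mtx"].tolist())
M=R.from_rotvec(s["ee_rot"]).as_matrix();print("tool y ang",np.degrees(np.arctan2(M[1,1],M[0,1])),"cam x ang",np.degrees(np.arctan2(c["M"][1,0],c["M"][0,0])), c["M"][:,2])
c2=cam("top")
a=np.hstack([c["img"],]);cv2.imwrite("pics/w.png",a[...,::-1])
E
```

```text
[505.58578789 123.48848148 279.0768061 ] [-2.1092051  -2.32545758  0.00299689] [500.91856835 192.49025653 421.03575567] [[297.3186396354542, 0.0, 251.86039931261837], [0.0, 297.3186396354542, 189.68907283877584], [0.0, 0.0, 1.0]]
tool y ang 5.583556257564983 cam x ang 5.526172270154947 [-0.0251478   0.27541847  0.96099545]
```

View pics/w.png

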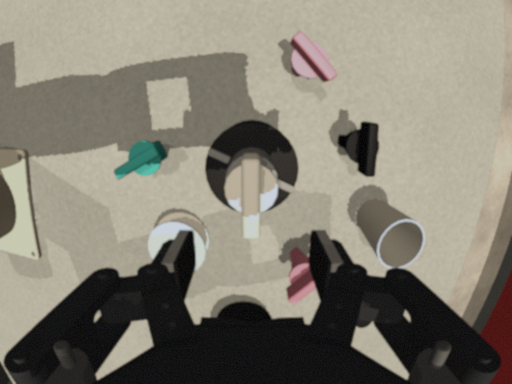

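The wrist view confirms it. The ribs run from (215,153) to (293,190), about −20° in the world, and the bar is vertical in the image, about 95.5°. The bar is symmetric, so a clockwise turn of about 116° follows the instruction and still ends on the ribs. Descend and grip.

Request:
move_arm([
  [0,-0.5,-40,0,0,0,0.6],
  [0,-0.5,-75,0,0,0,0.6],
  [0,-0.5,-94,0,0,0,0.6],
  [0,-0.5,-94,0,0,0,0.6],
  [0,-0.5,-94,0,0,0,0],
  [0,-0.5,-94,0,0,0,0],
  [0,-0.5,-94,0,0,0,0],
  [0,-0.5,-94,0,0,0,0],
  [0,-0.5,-94,0,0,0,0],
  [0,-0.5,-94,0,0,0,0],
], grip_force=30)

```text
time_s: 2.45
tcp_pos: [506.5, 123.9, 186.9]
ee_rot: [-2.109, -2.328, -0.002]
ft_force: [-0.9, 1.4, 6.2]
gripper_width: 0.156
```

Request:
move_arm([
  [0,0,0,0,0,-0.12,0],
  [0,0,0,0,0,-0.24,0],
  [0,0,0,0,0,-0.36,0],
  [0,0,0,0,0,-0.48,0],
  [0,0,0,0,0,-0.6,0],
  [0,0,0,0,0,-0.72,0],
  [0,0,0,0,0,-0.84,0],
  [0,0,0,0,0,-0.96,0],
  [0,0,0,0,0,-1.08,0],
  [0,0,0,0,0,-1.08,0],
])

```text
time_s: 3.28
tcp_pos: [506.6, 123.8, 187.3]
ee_rot: [3.008, 0.905, 0.003]
ft_force: [-0.0, -0.6, -1.3]
gripper_width: 0.156
```

Request:
move_arm([
  [0,0,0,0,0,-0.12,0],
  [0,0,0,0,0,-0.24,0],
  [0,0,0,0,0,-0.36,0],
  [0,0,0,0,0,-0.48,0],
  [0,0,0,0,0,-0.6,0],
  [0,0,0,0,0,-0.72,0],
  [0,0,0,0,0,-0.84,0],
  [0,0,0,0,0,-0.94,0],
  [0,0,0,0,0,-0.94,0],
  [0,0,0,0,0,-0.94,0],
])

```text
time_s: 4.12
tcp_pos: [506.5, 123.6, 187.4]
ee_rot: [3.092, -0.546, 0.002]
ft_force: [-0.4, -1.5, -0.3]
gripper_width: 0.156
```

```bash
python3 - <<'E'
from h import *
c=cam("wrist"); s=env.state()
M=R.from_rotvec(s["ee_rot"]).as_matrix();print(s["tcp_pos"],s["ft_force"],s["gripper_width"],"tool y ang",np.degrees(np.arctan2(M[1,1],M[0,1])),s["joint_positions"][-1])
cv2.imwrite("pics/w2.png",c["img"][...,::-1])
E
```

```text
[506.53826349 123.58740647 187.41294195] [-0.74199952 -2.03560165 -0.94041055] 0.15482273665958532 tool y ang -110.05888275195231 2.1397486353808013
```

View pics/w2.png

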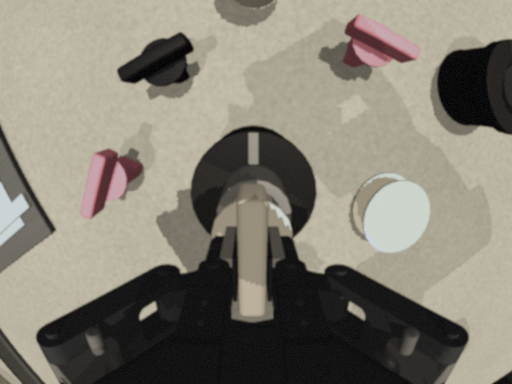

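The bar (column ~253) lines up with the rib at (253,150), so I lower it.

Request:
move_arm([
  [0,0,-5,0,0,0,0],
  [0,0,-10,0,0,0,0],
  [0,0,-14,0,0,0,0],
  [0,0,-14,0,0,0,0],
], grip_force=25)

```text
time_s: 4.5
tcp_pos: [506.0, 123.6, 172.3]
ee_rot: [3.092, -0.546, 0.0]
ft_force: [-0.6, -0.4, -1.3]
gripper_width: 0.162
```

Request:
move_arm([
  [0,0,-4,0,0,0,0],
  [0,0,-8,0,0,0,0],
  [0,0,-11,0,0,0,0],
  [0,0,-13,0,0,0,0],
  [0,0,-13,0,0,0,0],
])

```text
time_s: 4.92
tcp_pos: [506.1, 123.8, 159.1]
ee_rot: [3.092, -0.546, 0.0]
ft_force: [0.2, 0.4, -1.2]
gripper_width: 0.158
```

Request:
move_arm([
  [0,0,-1,0,0,0,0],
  [0,0,-2,0,0,0,0],
  [0,0,-2,0,0,0,0],
  [0,0,-1,0,0,0,0.5],
  [0,0,0,0,0,0,0.5],
  [0,0,0,0,0,0,0.5],
  [0,0,0,0,0,0,0.5],
  [0,0,0,0,0,0,0.5],
])

```text
time_s: 5.58
tcp_pos: [506.1, 123.8, 158.9]
ee_rot: [3.092, -0.546, -0.0]
ft_force: [0.1, -0.4, 0.1]
gripper_width: 0.505
```

Request:
move_arm([
  [0,0,15,0,0,0,0.5],
  [0,0,40,0,0,0,0.5],
  [0,0,80,0,0,0,0.5],
  [-40,0,110,0,0,0,0.5],
  [-80,80,120,0,0,0,0.5],
  [-120,160,120,0,0,0,0.5],
  [-120,200,120,0,0,0,0.5],
  [-120,200,120,0,0,0,0.5],
  [-120,200,120,0,0,0,0.5],
])

```text
time_s: 6.33
tcp_pos: [392.3, 310.1, 278.6]
ee_rot: [-3.091, 0.525, 0.011]
ft_force: [0.7, -1.1, -0.4]
gripper_width: 0.497
```

```bash
python3 - <<'E'
from h import *
s=env.state();print(s["time_s"],s["tcp_pos"],s["ft_force"],s["gripper_width"])
c0=np.array([506,123]);ims=[]
for n in("top","scene"):
    c=cam(n);P=cloud(c);I=c["img"]
    near=np.hypot(P[...,0]-c0[0],P[...,1]-c0[1])<45
    b=near&(P[...,2]>165)&(P[...,2]<230)
    q=P[b]; r=cv2.minAreaRect(q[:,:2].astype(np.float32))
    print(n,b.sum(),"top z",np.percentile(q[:,2],[50,95]),r)
    ims.append(I[150:250,150:370] if n=="top" else I[120:290,140:380])
a=cv2.resize(ims[0],(660,300));b=cv2.resize(ims[1],(410,290))
h=np.zeros((595,660,3),np.uint8);h[:300]=np.clip(a*1.7,0,255);h[302:592,:410]=b
cv2.imwrite("pics/f.png",h[...,::-1])
E
```

```text
6.3333 [392.26071819 310.11277654 278.64641558] [ 0.67800965 -1.06099767 -0.40173054] 0.4973050306788723
top 224 top z [182.24419037 185.6490501 ] ((505.91082763671875, 125.31394958496094), (14.613513946533203, 63.24673080444336), 69.96906280517578)
scene 147 top z [179.80259767 182.38958743] ((508.86322021484375, 122.59494018554688), (13.960211753845215, 63.74592208862305), 70.1102066040039)
```

View pics/f.png

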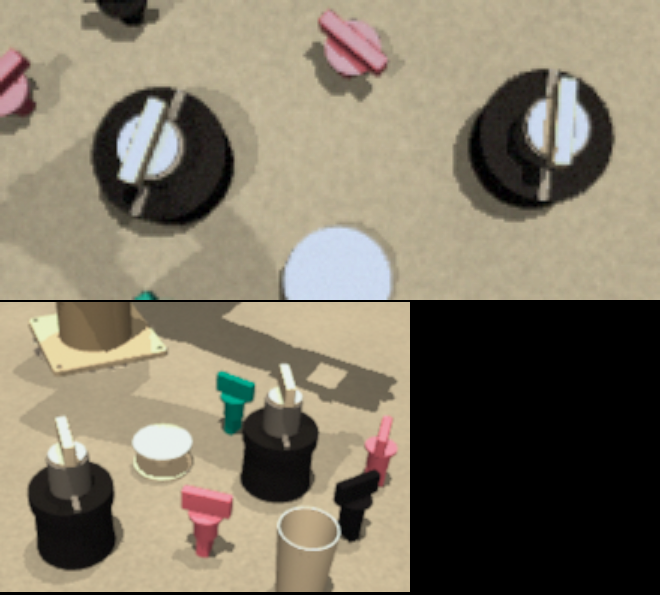

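The agitator is home: bar top at 182 mm (as expected), bar at −20° along the ribs, flange on the collar, and it matches the untouched tank. I hand in.

```bash
python3 -c "
from h import *
workorder.sign_off()"
```

```text
the job is handed in; nothing more can be done
```

The proud agitator, on the left tank in the top view, is fully home, released and handed in at about 6.4 s. I gripped its bar, turned it about 116° clockwise onto the ribs, lowered it 28 mm, let go and backed the arm away.

**Last checks:**
- **Height:** the bar top is at about 182 mm in the top camera and 180 mm in the scene camera; 182 mm is expected at home.
- **Alignment:** the bar lies at −20° in both cameras, matching the ribs, which measured −19.9°.
- **Seating:** the picture shows the flange down on the collar.
- **Forces and surroundings:** the wrist force readings stayed below about 7 N, and I did not touch the other tank or the look-alikes.

**One disagreement:** the bar started about 116° anticlockwise of the ribs (the same as 64° clockwise), not the 40–83° anticlockwise stated in the brief. All three cameras agreed on this. I kept to the clockwise direction, because home counts either way round.

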